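# Click the kiln controller's selector to the red mark and start it

## Task

Set the kiln controller on the bench for the next firing: with a fingertip, push the wing of its rotary selector round clockwise (seen from above), click by click, until it rests pointing at the red mark, without ever clicking past it. Only then press the green start button fully down and let it come up again. Push gently, do not pinch the selector, and leave the other things on the bench where they stand.

Things in the scene. Friction and masses are not known exactly. Their poses are not given: they have to be found in the camera images.
- controller: kiln controller fixed to the bench: blue box with an aluminium deck, 150 (x) x 205 (y) x 45 mm tall; origin at the centre of its underside, x away from the operator side, y to its left, z up; its place and yaw vary. Deck at z = 45 mm. It carries the selector at the left of the deck, the start button at the right front and, at the right rear, a dark display 8 mm high (34 x 62 mm).
- selector_axis (a point): where the vertical turning axis of the selector meets the deck (45 mm above the bench); its x and y are the box's
- selector_wing (a point): point in the middle of the pointer wing, 33 mm out from the axis and 23 mm above the deck; its x points from the axis outwards along the wing. The black wing is an upright bar 11 mm thick that reaches from 13 mm behind the axis to 45 mm in front of it and from 9 to 37 mm above the deck, with a white line along the front part of its top; below it is a round hub of 21 mm radius, 10 mm high
- selector_mark (a point): point on the wing's pointing line, 58 mm out from the axis, 2 mm above the deck (no solid part there): when the selector points at a mark, this point lies over it; same axes as selector_wing
- selector (a joint): angle of the selector in rad, growing clockwise seen from above; 8 detent positions, one every 0.5236 rad (30 degrees) from 0 to 3.665, each with a black tick on a white disc on the deck; end stops at both ends. It starts in one of the first three. A sprung roller holds it in each position (it settles there in the first half second): half-way to the next one it snaps on by itself, ahead of the finger. Pushing it over takes about 0.1 N m (3 to 4 N at 33 mm from the axis)
- red_mark_top (a point): top centre of the red round mark (12 mm across, 4 mm high, fixed to the deck, 58 mm from the selector's axis) that the selector must point at. It stands at the fifth, sixth or seventh position, always clockwise of the start; a yellow and a blue mark like it stand at the other two of these
- start_top (a point): centre of the top of the green round start button (30 mm across) when it is up, 63 mm above the bench; it stands in a black collar 46 mm across whose top lies 6 mm lower. This point goes down with the button
- start (a joint): travel of the start button in m: 0 up, 0.006 fully down; a spring brings it up again; fully down takes 5 N
- drinking_glass: clear pressed-glass tumbler, 80 mm across, 153 mm tall, upright at the left of the controller; bystander, origin at the centre of its foot
- balm_tin: round pale tin, 62 mm across, 27 mm tall; bystander, origin at the centre of its underside
- quench_bowl: steel bowl, 118 mm across, 51 mm tall; bystander, origin at the centre of its underside
- matchbox: closed matchbox, 36x53x15 mm; bystander, origin at the centre of its underside
- frit_jar_3: small screw-lid jar with a white lid, 45 mm across, 51 mm tall, at the right of the controller; bystander, origin at the centre of its underside
- marver_block: black graphite block, 50x50x18 mm, at the right of the controller; bystander, origin at the centre of its underside
- bead_1: red glass bead lying flat, 23 mm across, 8 mm tall; bystander, origin at the centre of its underside

How it is judged:
On the way, in this order (a step that is already met when the one before it is completed fails the run):
1. the selector rests pointing at the red mark, the button up (horizontal distance between selector_mark and red_mark_top below 0.01 m and value of joint start below 0.001 m), for 0.3 s.
2. the start button is pressed at least 4.5 of its 6 mm (value of joint start above 0.0045 m), for 0.05 s.
At the end, for the whole second after the job is handed in: The selector rests in its detent pointing at the red mark (its 58 mm point within 10 mm of the mark, seen from above), the start button has been pressed and is up again (within 1 mm), and every bystander is within 20 mm of where it stood (all of step 1 and velocity of joint selector between -0.05 and 0.05 rad/s and not (distance of any of drinking_glass, balm_tin, quench_bowl, matchbox, frit_jar_3, marver_block, bead_1 from where it was at the start of the episode above 0.02 m)); the robot touches nothing.
It fails at once if the selector clicks past the red mark (y of red_mark_top in the frame of selector_mark above 0.017 m).
It fails at once if the start button is pressed (over 2.5 mm) while the selector does not point at the red mark (value of joint start above 0.0025 m and not (horizontal distance between selector_mark and red_mark_top below 0.01 m)).
It fails at once if the selector is pinched or pushed hard (over 18 N between it and the fingers) (contact force between the fingers and selector above 18 N).
It fails at once if a bystander is moved more than 20 mm (distance of any of drinking_glass, balm_tin, quench_bowl, matchbox, frit_jar_3, marver_block, bead_1 from where it was at the start of the episode above 0.02 m).
It also fails if it takes over 64 s, if anything falls off the work surface, if the arm or the gripper's body presses on something with over 40 N, if the wrist force passes 120 N, or if a joint passes its speed limit or range.

## Robot

A 7-joint arm with a two-finger parallel gripper is mounted at the origin on a cart in front of the work surface, level with it; the furniture and walls round the work are solid. World frame = base frame: x ahead of the robot, y to its left, z up, the work surface at z = 0. Lengths are in m, angles in rad, forces in N, time in s.
With the tool pointing down it reaches from about 0.425 to 0.95 m from the base axis. Payload 4.7 kg.
Tool frame: the origin (TCP) lies on the centre line of the jaws, within the pads' length; the fingertips stand 25 mm ahead of it and the grasp point (between the pads) lies 6 mm ahead of it; z points along the fingers, y is the line along which they close (so a half turn about z gives the same grasp; the last joint's range is limited). The gripper opens to 87 mm and grips with 3 to 60 N. Pads are 19 mm wide; open, the fingers measure 117 mm over their backs; the gripper's body (75 mm by 190 mm) begins 51 mm behind the grasp point.
Start: joints at [-1.273, 0.469, -0.049, 1.532, 0.024, 1.141, -0.082], TCP at [0.217, 0.639, 0.248] pointing down, gripper open.
Joint ranges: [-2.59, 2.59], [-0.33, 1.99], [-1.39, 1.29], [0.1, 2.45], [-1.04, 4.18], [0.21, 1.99], [-2.66, 2.66]. Speed limits (rad/s): [2.57, 2.57, 3.14, 3.14, 3.14, 3.14, 3.14].

## Interface

Orientations are given as [roll, pitch, yaw] about the fixed x, y, z axes, in that order (R = Rz(yaw) Ry(pitch) Rx(roll)).
In Python, from cell import * gives the robot as it stands.
- The arm moves only by the shell command python3 -m creep 'ROWS'. ROWS is JSON, a list of rows, each a list of 3 entries, a list of its own where there are three numbers: the shift along the tool's x, y, z in units of 40 mm (1.0 is 40 mm), then the turn about the tool's z in units of 8 degrees (1.0 is 8 degrees), then the closure, from -1 (fully open) to 1 (shut), so that 0 is half open. A call has 1 to 12 rows; each row shifts and turns the commanded pose from where the row before left it, along the tool's axes as they then stand; what a row does not reach is not made up. A row lasts 1/8 s, in which the tool goes at most 62.5 mm and 10.7 degrees, less where a joint would pass 70% of its speed; a pose out of reach is approached as far as the arm can. A call is refused whole if a number of a shift passes 1 or a number of a turn 1, either way. A call with a gripper value outside its range is refused whole. The fingers move at their own pace and stop on an object; the grip force is fixed at half the most. Time passes only in rows, so rows that do not move let the fingers close. It gives the time, the measured TCP pose, the force, the opening and the grip force at its end, in the units of the state.
- sense(): the state, without advancing time (a new reading comes with each control period).
- capture(name): name is "scene" or "top" or "wrist"; returns the picture (400x640x3 uint8, red, green, blue); there is no depth.
- get_calibration(name): a dict with "camera_matrix" (3x3 intrinsics, pixels), "R" (3x3) and "t" (3): a world point X has camera coordinates R X + t. Camera axes: x right, y down, z forward; pixel columns grow to the right and rows downward; lengths in m; the calibration is good to about 2 mm. A picture is of the moment at which its call begins: read the wrist's pose just before it. get_calibration takes no time and is no camera call; for the wrist camera it gives the pose at the moment of the call.
- hand_in(): hands the job in; it is judged then, once.
Trained networks look in the newest picture that a camera, given by its name, has taken for a name from the list of things; names that differ only in an ending like _2 or _b are one class to them, and where a whole thing is asked for, a point or a joint stands for the part that bears it (a point fixed in the world has none). Each returns a list of dicts, best first, with "p" (0 to 1); they miss things now and then, are a little off and sometimes report something else, mostly with a low value. They report only what shows in the picture. A call takes as long as a camera call.
- silhouettes(label, camera): "mask" (400x640 bool, what is visible of it) and "rect" ([centre column, centre row, width, height] in pixels, round what is visible of it).
The state is a dict: "t": time; "joint_pos": joint angles; "dq": joint speeds; "tau": joint torques, N m; "eef_pos": TCP position; "ee_rot": TCP orientation; "force": force on the tool from outside, world axes, zero at the start; "ft_torque": the same for the moment, N m; "gripper_width": opening from 0.0 (shut) to 1.0 (fully open); "grasp_force": force on a finger pad.
Only numpy, scipy, OpenCV 4.12 (cv2) and the standard library are available. Lean on these libraries where they do the work, as an engineer would, in place of code of your own. Each camera call takes 0.05 s, during which the arm holds its last target. There are 200 camera calls.

## Working session

There is one attempt and no reset: what is moved stays moved. The work goes in short steps, Python scripts to look and compute and a shell command to move; the robot and the scene stay as the last step left them, time stands still between calls to the robot, and variables do not carry over. Pictures are saved under pics/ and viewed, at most 10 in all, crops included, and the job is handed in when it is done.

```bash
mkdir -p pics; cat > h.py <<'E'
from cell import *
import numpy as np, cv2
def ray(cam,u,v,z,cal=None):
    c=cal or get_calibration(cam); K=np.array(c["camera_matrix"]);R=np.array(c["R"]);t=np.array(c["t"])
    d=R.T@np.linalg.inv(K)@np.array([u,v,1.]); o=-R.T@t
    return o+d*(z-o[2])/d[2]
def proj(cam,X,cal=None):
    c=cal or get_calibration(cam); p=np.array(c["camera_matrix"])@(np.array(c["R"])@np.array(X)+np.array(c["t"])); return p[:2]/p[2]
E
python3 - <<'E'
from h import *
s=sense();print(s["t"],s["eef_pos"],s["ee_rot"],s["gripper_width"])
for n in ["top","scene"]:
    im=capture(n);cv2.imwrite(f"pics/{n}0.png",im[:,:,::-1])
    for l in ["controller","selector","red_mark_top","start_top","drinking_glass"]:
        try:
            for r in silhouettes(l,n)[:2]: print(n,l,round(r["p"],2),np.round(r["rect"],1))
        except Exception as e: print(n,l,e)
E
```

```text
0.0 [0.21646786 0.63877214 0.24648297] [-3.13963804e+00  6.31709610e-05  2.81485717e+00] 0.9993385519597312
top controller 0.8 [369.4 211.4  87.5  62.2]
top selector 0.77 [355.5 217.   23.7  15.4]
top selector 0.41 [399.4 219.8  12.   11.1]
top start_top 0.54 [400.4 219.9  13.5  14.5]
top drinking_glass 0.74 [353.9 217.6  23.1  16. ]
top drinking_glass 0.56 [211.3 233.5  49.6  37. ]
scene controller 0.64 [338.1 238.4  79.2  64.8]
scene controller 0.38 [256.9 198.2  14.8  14.3]
scene selector 0.7 [330.9 220.3  14.9  24.4]
scene red_mark_top 0.37 [328.8 220.4  14.4  20.9]
scene start_top 0.39 [344.2 245.2  14.2   9.3]
scene drinking_glass 0.96 [274.7 168.4  22.   47.1]
```

View pics/top0.png

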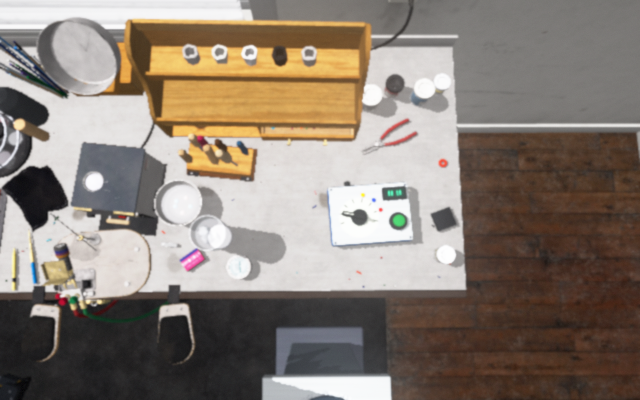

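```bash
python3 - <<'E'
from h import *
for u,v,z in [(369.4,211.4,.045),(400,220,.063),(355,217,.08),(211,233,.1)]: print(u,v,ray("top",u,v,z).round(3))
im=cv2.imread("pics/top0.png")[165:260,310:430]
cv2.imwrite("pics/top0c.png",cv2.resize(im,None,fx=6,fy=6,interpolation=cv2.INTER_CUBIC))
E
```

```text
369.4 211.4 [ 0.556 -0.112  0.045]
400 220 [ 0.532 -0.184  0.063]
355 217 [ 0.538 -0.072  0.08 ]
211 233 [0.5   0.271 0.1  ]
```

View pics/top0c.png

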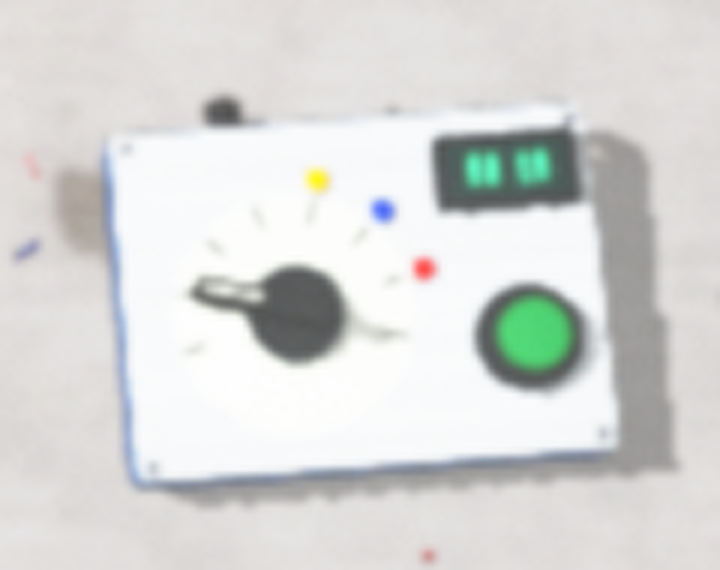

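The top view shows the wing pointing left (crop 195,290), at the second tick. The red mark is at crop (424,268), the seventh tick, so it needs 5 clicks clockwise. The green button is at crop (535,332). Bystanders are well away from the selector. Next I move above the controller with the fingers closed.

```bash
python3 -m creep '[[[-0.7,-0.8,0],0,1],[[-0.8,-0.9,0],0,1],[[-0.8,-0.9,0],0,1],[[-0.8,-0.9,0],0,1],[[-0.8,-0.9,0],0,1],[[-0.8,-0.9,0],0,1],[[-0.8,-0.9,0],0,1],[[-0.8,-0.9,0],0,1],[[-0.8,-0.9,0],0,1],[[-0.8,-0.9,0],0,1],[[-0.8,-0.9,0],0,1],[[0,0,0],0,1]]'
```

```text
t: 2.1
eef_pos: [0.4217, 0.1528, 0.2479]
ee_rot: [3.141, 0.001, 2.807]
force: [-0.1, 0.6, 0.6]
gripper_width: 0.003
grasp_force: 0.0
```

```bash
python3 -m creep '[[[-0.5,-0.9,0],0,1],[[-0.5,-0.9,0],0,1],[[-0.5,-0.9,0],0,1],[[-0.5,-0.9,0],0,1],[[-0.5,-0.9,0],0,1],[[-0.5,-0.9,0],0,1],[[0,0,0],-1,1],[[0,0,0],-1,1],[[0,0,0],0,1],[[0,0,0],0,1]]'
python3 - <<'E'
from h import *
s=sense();print(s["joint_pos"])
im=capture("wrist");c=get_calibration("wrist");cv2.imwrite("pics/w1.png",im[:,:,::-1])
import json;json.dump({k:np.array(v).tolist() for k,v in c.items()},open("w1.json","w"))
for l in ["selector","red_mark_top","start_top"]:
    for r in silhouettes(l,"wrist")[:3]:
        print(l,round(r["p"],2),np.round(r["rect"],1))
E
```

```text
t: 3.35
eef_pos: [0.4648, -0.086, 0.2475]
ee_rot: [3.141, 0.0, 3.093]
force: [-0.3, -0.2, 0.5]
gripper_width: 0.007
grasp_force: 0.0
[-0.2838434   0.13416568  0.42059414  2.01545293 -0.06521665  1.00445529
  1.69091987]
red_mark_top 0.29 [294.  213.1 193.7  63.7]
start_top 0.66 [233.7 241.2  20.8   3.1]
```

View pics/w1.png

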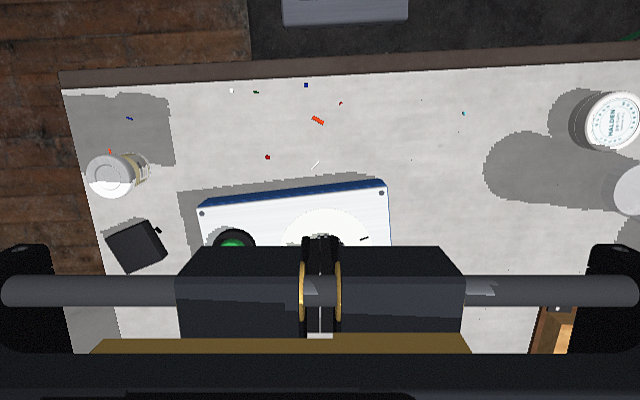

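The wrist camera looks towards the operator side, and the gripper hides most of the controller: only its near edge (200..385, 180..245) shows. I'll back the tool off towards +x and look again.

```bash
python3 -m creep '[[[-0.8,0,0],0,1],[[-0.8,0,0],0,1],[[-0.8,0,0],0,1],[[-0.8,0,0],0,1],[[-0.7,0,0],0,1],[[0,0,0],0,1],[[0,0,0],0,1]]'
python3 - <<'E'
from h import *
s=sense();print(s["joint_pos"])
im=capture("wrist");c=get_calibration("wrist");cv2.imwrite("pics/w2.png",im[:,:,::-1])
import json;json.dump({k:np.array(v).tolist() for k,v in c.items()},open("w2.json","w"))
for l in ["selector","red_mark_top","start_top","controller"]:
    for r in silhouettes(l,"wrist")[:3]:
        print(l,round(r["p"],2),np.round(r["rect"],1))
E
```

```text
t: 4.42
eef_pos: [0.6195, -0.0943, 0.2471]
ee_rot: [3.142, -0.002, 3.093]
force: [-0.3, 0.2, 0.1]
gripper_width: 0.005
grasp_force: 0.0
[-0.22173563  0.40618334  0.41581999  1.67488839 -0.17993279  1.10003976
  1.76889174]
selector 0.88 [340.8 102.9  76.1  52.4]
red_mark_top 0.5 [271.9 126.6  13.4   6.1]
start_top 0.84 [222.   96.8  33.   32.5]
start_top 0.63 [636.4  49.1   7.3  32.2]
controller 0.72 [292.4 110.8 219.5 177.4]
```

View pics/w2.png

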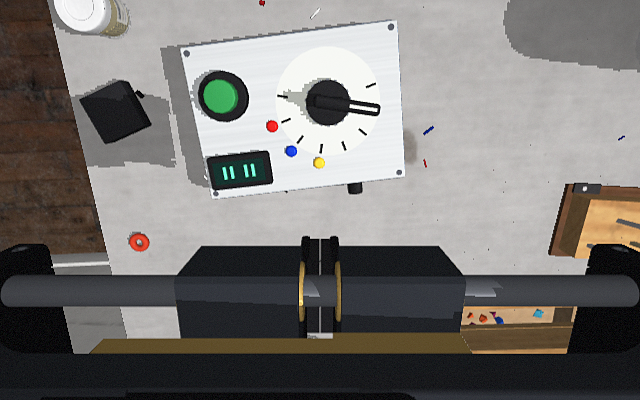

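The view now shows the red mark at (272,126), blue (291,151), yellow (319,162), the button at (220,96), the white disc centred near (328,101), and the wing tip at (379,109).

```bash
cat >> h.py <<'E'
import json
def J(f): return json.load(open(f))
E
python3 - <<'E'
from h import *
from scipy.optimize import least_squares
c=J("w2.json"); im=cv2.imread("pics/w2.png"); P=lambda u,v,z: ray("wrist",u,v,z,c)[:2]
hsv=cv2.cvtColor(im,cv2.COLOR_BGR2HSV)
def cen(u,v,lo,hi,w=12):
    m=np.zeros(im.shape[:2],np.uint8); m[v-w:v+w,u-w:u+w]=cv2.inRange(hsv,lo,hi)[v-w:v+w,u-w:u+w]
    M=cv2.moments(m,True); return M["m10"]/M["m00"],M["m01"]/M["m00"],M["m00"]
r=cen(272,126,(0,150,100),(8,255,255)); b=cen(291,151,(110,150,80),(130,255,255)); y=cen(319,162,(18,150,100),(35,255,255)); g=cen(220,96,(50,120,60),(80,255,255),26)
print(r,b,y,g)
m=[P(*k[:2],.048) for k in (r,b,y)]; G=P(*g[:2],.063)
C=np.array([P(*k,.045) for k in [(182,47),(396,21),(403,177),(213,198)]])
print("marks",np.round(m,4),"start",G.round(4)); print("corner sides",np.linalg.norm(C-np.roll(C,1,0),axis=1).round(4),"centre",C.mean(0).round(4))
f=lambda p:np.concatenate([[p[0]+.058*np.cos(p[2]+k*np.pi/6)-m[k][0],p[1]+.058*np.sin(p[2]+k*np.pi/6)-m[k][1]] for k in range(3)])
s=least_squares(f,[.54,-.08,-1.2]);print("axis",s.x[:2].round(4),"red dir deg",np.degrees(s.x[2]).round(1),"resid",s.fun.round(4))
print("disc centre",P(328,101,.046).round(4))
A=s.x[:2];T=P(379,109,.082);B=P(346,105,.082);print("tip",T.round(4),np.linalg.norm(T-A).round(4),"wing dir",np.degrees(np.arctan2(*(T-A)[::-1])).round(1),"line dir",np.degrees(np.arctan2(*(T-B)[::-1])).round(1))
E
```

```text
(271.8888888888889, 125.8080808080808, 99.0) (290.8333333333333, 150.73958333333334, 96.0) (318.81052631578945, 162.45263157894738, 95.0) (220.12251308900522, 95.98952879581152, 955.0)
marks [[ 0.5627 -0.1366]
 [ 0.5875 -0.1201]
 [ 0.6005 -0.0932]] start [ 0.5336 -0.1787]
corner sides [0.1442 0.1959 0.1436 0.1956] centre [ 0.5544 -0.1108]
axis [ 0.5437 -0.082 ] red dir deg -71.0 resid [-0.0001 -0.0002 -0.      0.0001  0.0002  0.0002]
disc centre [ 0.5425 -0.0816]
tip [ 0.5516 -0.0392] 0.0435 wing dir 79.6 line dir 80.6
```

Consistency holds: the marks fit a 58 mm circle to 0.2 mm, the wing points at 79.5° and red is at -71°, which is exactly 5 clicks. I'll go behind the wing, on its counter-clockwise side, and descend.

```bash
python3 -m creep '[[[0.81,0.35,0],0,1],[[0.81,0.35,0],0,1],[[0.81,0.34,0],0,1],[[0,0,0],0,1],[[0,0,0.8],0,1],[[0,0,0.8],0,1],[[0,0,0.7],0,1],[[0,0,0],0,1],[[0,0,0],0,1]]'
python3 - <<'E'
from h import *
for cam in ["scene","top"]:
    im=capture(cam); u,v=proj(cam,[.54,-.08,.06]).astype(int); print(cam,u,v)
    cv2.imwrite(f"pics/{cam}3.png",cv2.resize(im[max(v-60,0):v+40,u-60:u+60,::-1],None,fx=5,fy=5,interpolation=cv2.INTER_CUBIC))
E
```

```text
t: 5.8
eef_pos: [0.5265, -0.0484, 0.1565]
ee_rot: [-3.141, 0.002, 3.094]
force: [0.3, 0.3, 0.1]
gripper_width: 0.009
grasp_force: 0.0
scene 328 221
top 357 217
```

View pics/scene3.png

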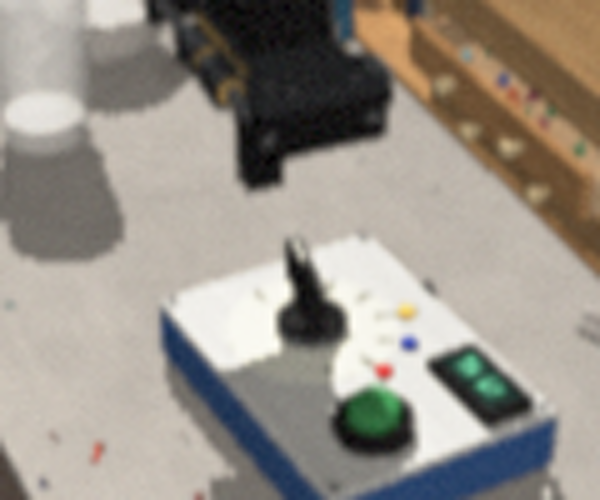

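The fingertips hang above the near side of the wing with about 8 mm of clearance to its flank, so I descend.

```bash
python3 -m creep '[[[0.05,0,0.4],0,1],[[0,0,0.4],0,1],[[0,0,0.4],0,1],[[0,0,0.3],0,1],[[0,0,0.24],0,1],[[0,0,0],0,1],[[0,0,0],0,1]]'
```

```text
t: 6.78
eef_pos: [0.5237, -0.048, 0.0862]
ee_rot: [3.141, 0.001, 3.094]
force: [-0.2, -0.9, -0.2]
gripper_width: 0.003
grasp_force: 0.0
```

```bash
python3 -m creep '[[[-0.08,0,0],0,1],[[-0.07,0,0],0,1],[[-0.0585,0.024,0],0.5,1],[[-0.0585,0.024,0],0.5,1],[[-0.0585,0.024,0],0.5,1],[[-0.0585,0.024,0],0.5,1],[[-0.0585,0.024,0],0.5,1],[[-0.0585,0.024,0],0.5,1],[[-0.0585,0.024,0],0.5,1],[[0,0,0],0,1],[[0,0,0],0,1]]'
cat > chk.py <<'E'
from h import *
import sys
A=np.array([.5437,-.082]); s=sense(); p=np.array(s["eef_pos"][:2]); y=s["ee_rot"][2]
X=np.array([np.cos(y),np.sin(y)]);Y=np.array([np.sin(y),-np.cos(y)])
print("frame deg",np.degrees(y)-90,"off x,y mm",((p-A)@X*1e3).round(1),((p-A)@Y*1e3).round(1),"F",np.round(s["force"],1),"j7",round(s["joint_pos"][6],2))
cams=["top","scene"]
for cam in cams:
    im=capture(cam); u,v=proj(cam,[.54,-.08,.06]).astype(int)
    if len(sys.argv)>1: cv2.imwrite(f"pics/{cam}{sys.argv[1]}.png",cv2.resize(im[v-40:v+40,u-60:u+60,::-1],None,fx=6,fy=6,interpolation=cv2.INTER_CUBIC))
    for r in silhouettes("selector",cam)[:2]: print(cam,round(r["p"],2),np.round(r["rect"],1))
E
python3 chk.py 4
```

```text
t: 8.15
eef_pos: [0.5468, -0.0458, 0.086]
ee_rot: [3.141, -0.0, 2.607]
force: [-0.7, 0.0, -0.6]
gripper_width: 0.002
grasp_force: 0.0
frame deg 59.341542053943016 off x,y mm 15.8 32.7 F [-0.7  0.  -0.6] j7 1.36
top 0.69 [397.9 219.1  12.9  14.5]
top 0.65 [443.2 221.5  25.3  30. ]
scene 0.57 [330.9 222.9  13.2  16.1]
```

View pics/scene4.png

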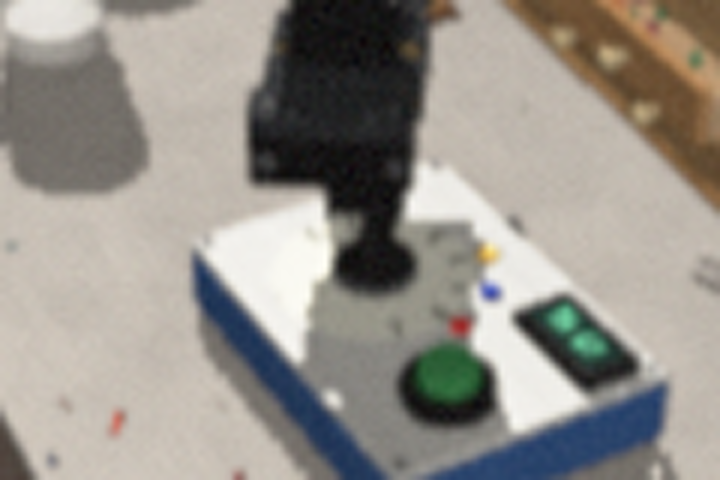

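The tool follows the circle well (offset 15.8/32.7 mm, frame at 59°), and the low force means the first click snapped ahead. On to the next clicks.

```bash
python3 -m creep '[[[-0.0585,0.024,0],0.5,1],[[-0.0585,0.024,0],0.5,1],[[-0.0585,0.024,0],0.5,1],[[-0.0585,0.024,0],0.5,1],[[-0.0585,0.024,0],0.5,1],[[-0.0585,0.024,0],0.5,1],[[-0.0585,0.024,0],0.5,1],[[-0.029,0.012,0],0.25,1],[[0,0,0],0,1],[[0,0,0],0,1]]'
python3 -m creep '[[[-0.0585,0.024,0],0.5,1],[[-0.0585,0.024,0],0.5,1],[[-0.0585,0.024,0],0.5,1],[[-0.0585,0.024,0],0.5,1],[[-0.0585,0.024,0],0.5,1],[[-0.0585,0.024,0],0.5,1],[[-0.0585,0.024,0],0.5,1],[[-0.029,0.012,0],0.25,1],[[0,0,0],0,1],[[0,0,0],0,1]]'
python3 chk.py 5
```

```text
t: 9.6
eef_pos: [0.5642, -0.0527, 0.0859]
ee_rot: [-3.142, -0.0, 2.082]
force: [0.0, -0.3, -0.4]
gripper_width: 0.008
grasp_force: 0.0
t: 10.85
eef_pos: [0.5758, -0.0673, 0.0859]
ee_rot: [-3.141, -0.0, 1.559]
force: [-1.3, 0.3, -0.2]
gripper_width: 0.006
grasp_force: 0.0
frame deg -0.6863698644529848 off x,y mm 15.1 32.0 F [-1.3  0.3 -0.2] j7 0.55
top 0.63 [442.8 254.2  19.8  20.8]
scene 0.84 [334.9 222.9  22.8  19.2]
```

View pics/scene5.png

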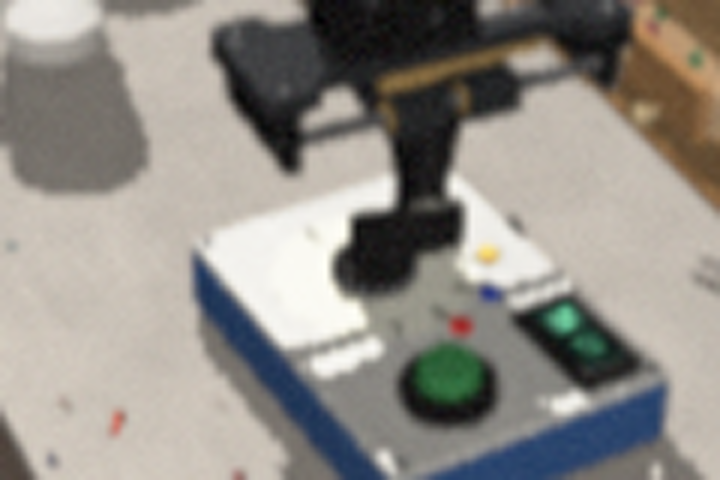

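The wing now points at yellow (487,253), the fifth position, ahead of the fingertip. One more click to blue, then a slower one to red.

```bash
python3 -m creep '[[[-0.0585,0.024,0],0.5,1],[[-0.0585,0.024,0],0.5,1],[[-0.0585,0.024,0],0.5,1],[[-0.0585,0.024,0],0.5,1],[[-0.0585,0.024,0],0.5,1],[[-0.0585,0.024,0],0.5,1],[[-0.0585,0.024,0],0.5,1],[[-0.029,0.012,0],0.25,1],[[0,0,0],0,1],[[0,0,0],0,1]]'
python3 chk.py 6
```

```text
t: 12.3
eef_pos: [0.5786, -0.0858, 0.0859]
ee_rot: [-3.141, -0.0, 1.035]
force: [0.6, 0.5, -0.7]
gripper_width: 0.005
grasp_force: 0.0
frame deg -30.685082146902154 off x,y mm 14.6 32.0 F [ 0.6  0.5 -0.7] j7 0.16
scene 0.81 [334.9 222.9  26.5  18.1]
```

View pics/scene6.png

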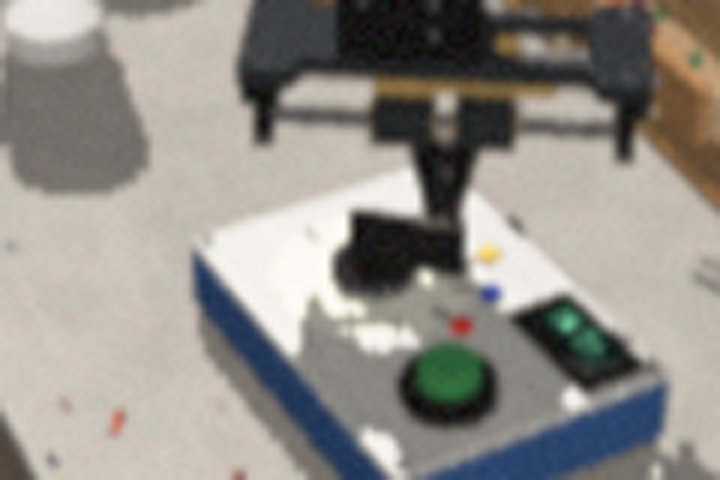

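The wing points at blue (490,293). Now the last click, slower at the end.

```bash
python3 -m creep '[[[-0.0585,0.024,0],0.5,1],[[-0.0585,0.024,0],0.5,1],[[-0.0585,0.024,0],0.5,1],[[-0.0585,0.024,0],0.5,1],[[-0.029,0.012,0],0.25,1],[[-0.029,0.012,0],0.25,1],[[-0.029,0.012,0],0.25,1],[[-0.029,0.012,0],0.25,1],[[-0.029,0.012,0],0.25,1],[[-0.029,0.012,0],0.25,1],[[-0.029,0.012,0],0.25,1],[[0,0,0],0,1]]'
python3 chk.py 7
```

```text
t: 14.0
eef_pos: [0.5716, -0.1034, 0.0858]
ee_rot: [-3.142, 0.0, 0.51]
force: [-0.1, 0.1, 0.5]
gripper_width: 0.007
grasp_force: 0.0
frame deg -60.757758281175256 off x,y mm 13.9 32.3 F [-0.1  0.1  0.5] j7 -0.23
scene 0.74 [333.2 223.2  21.7  17.8]
```

View pics/scene7.png

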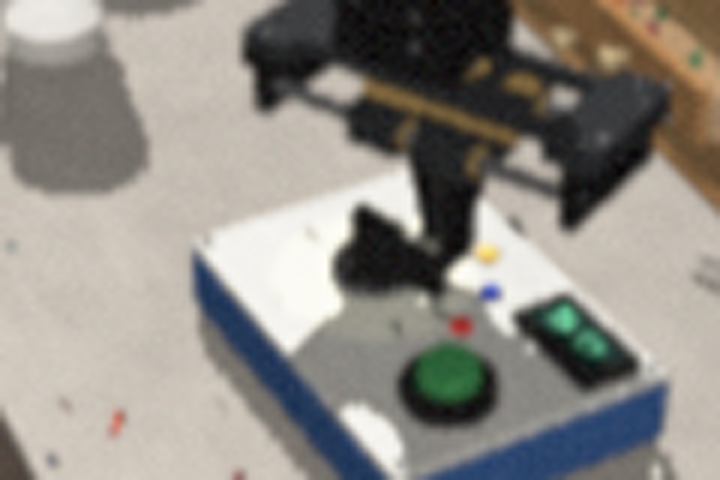

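The wing points at red (461,325). I back off, lift, and verify with the wrist camera.

```bash
python3 -m creep '[[[0.1,0,0],0,1],[[0.1,0,0],0,1],[[0,0,-0.6],0,1],[[0,0,-1],0,1],[[0,0,-1],0,1],[[0,0,-1],0,1],[[-0.7,-0.2,-0.4],0,1],[[-0.7,-0.2,0],0,1],[[-0.7,-0.2,0],0,1],[[-0.7,-0.2,0],0,1],[[0,0,0],0,1],[[0,0,0],0,1]]'
python3 - <<'E'
from h import *
im=capture("wrist");c=get_calibration("wrist");cv2.imwrite("pics/w8.png",im[:,:,::-1])
json.dump({k:np.array(v).tolist() for k,v in c.items()},open("w8.json","w"))
for n,X in dict(axis=[.5437,-.082,.055],wing_at_red=[.5437+.043*np.cos(np.radians(-71)),-.082+.043*np.sin(np.radians(-71)),.082],red=[.5627,-.1366,.049],btn=[.5336,-.1787,.063]).items(): print(n,proj("wrist",X,c).round())
E
```

```text
t: 15.7
eef_pos: [0.4663, -0.1262, 0.2468]
ee_rot: [3.141, -0.002, 0.511]
force: [-0.2, 1.0, -0.1]
gripper_width: 0.009
grasp_force: 0.0
axis [319.  91.]
wing_at_red [369. 100.]
red [379. 103.]
btn [403. 154.]
```

View pics/w8.png

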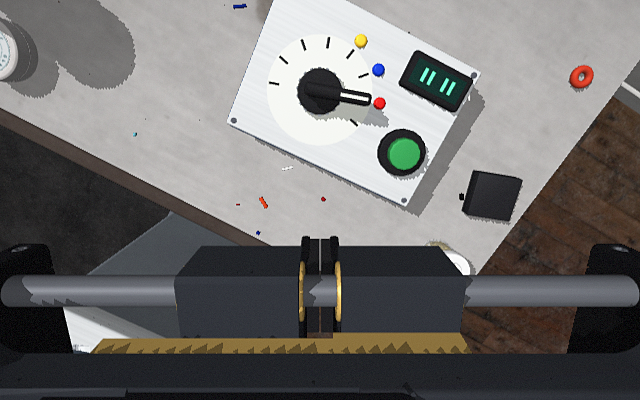

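The selector points at the red mark: wing tip at (370,99), red at (379,103). The button at (404,153) agrees with the projection. Now I move over the button.

```bash
python3 -m creep '[[[0.42,0.98,0],0,1],[[0.41,0.98,0],0,1],[[0,0,0],0,1],[[0,0,0.8],0,1],[[0,0,0.8],0,1],[[0,0,0.8],0,1],[[0,0,0.8],0,1],[[0,0,0.5],0,1],[[0,0,0],0,1],[[0,0,0],0,1]]'
```

```text
t: 17.0
eef_pos: [0.5334, -0.1787, 0.0989]
ee_rot: [3.14, -0.001, 0.511]
force: [0.5, 0.6, 0.4]
gripper_width: 0.006
grasp_force: 0.0
```

```bash
python3 -m creep '[[[0,0,0.12],0,1],[[0,0,0.12],0,1],[[0,0,0.05],0,1],[[0,0,0.05],0,1],[[0,0,0.05],0,1],[[0,0,0],0,1],[[0,0,0],0,1]]'
```

```text
t: 17.88
eef_pos: [0.5336, -0.1787, 0.0859]
ee_rot: [-3.14, -0.004, 0.511]
force: [-6.6, 5.7, 30.4]
gripper_width: 0.007
grasp_force: 15.4
```

30 N at 2.6 mm short of the command means a hard stop. That would fit a fully pressed button with the closed tips about 4 mm longer than quoted. I'll confirm from the force profile on the way up.

```bash
for i in 1; do python3 -m creep '[[[0,0,-0.05],0,1],[[0,0,0],0,1]]'; python3 -m creep '[[[0,0,-0.03],0,1],[[0,0,0],0,1]]';python3 -m creep '[[[0,0,-0.05],0,1],[[0,0,0],0,1]]';python3 -m creep '[[[0,0,-0.05],0,1],[[0,0,0],0,1]]';python3 -m creep '[[[0,0,-0.05],0,1],[[0,0,0],0,1]]'; done | grep -E "eef|force:"
```

```text
eef_pos: [0.5335, -0.1786, 0.0862]
force: [-2.3, 2.0, 16.2]
grasp_force: 7.9
eef_pos: [0.5335, -0.1786, 0.0864]
force: [-0.2, 1.6, 7.6]
grasp_force: 3.6
eef_pos: [0.5335, -0.1786, 0.088]
force: [1.1, -0.4, 4.1]
grasp_force: 2.0
eef_pos: [0.533, -0.1785, 0.0896]
force: [1.9, -1.5, 3.8]
grasp_force: 1.5
eef_pos: [0.5323, -0.1783, 0.0913]
force: [1.7, -1.0, 1.7]
grasp_force: 1.0
```

The profile shows a stiff stop at z = 0.0863, then a spring falling from about 5 N to about 1.7 N over 5 mm. So the button was pressed fully. Next I lift clear, return to the viewing pose, and compare with the earlier picture numerically.

```bash
python3 -m creep '[[[0,0,-0.4],0,1],[[0,0,-0.8],0,1],[[0,0,-0.9],0,1],[[0,0,-0.9],0,1],[[0,0,-0.85],0,1],[[-0.41,-0.98,0],0,1],[[-0.41,-0.98,0],0,1],[[0,0,0],0,1],[[0,0,0],0,1],[[0,0,0],0,1]]'
python3 - <<'E'
from h import *
im=capture("wrist")[:,:,::-1].copy();c=get_calibration("wrist");a=cv2.imread("pics/w8.png")
H,_=cv2.findHomography(*[np.array([proj("wrist",X,k) for X in [(.45,-.2,.06),(.45,0,.06),(.65,0,.06),(.65,-.2,.06)]]) for k in (c,J("w8.json"))])
w=cv2.warpPerspective(im,H,(640,400)); d=cv2.absdiff(cv2.GaussianBlur(w,(5,5),0),cv2.GaussianBlur(a,(5,5),0)).max(2)
for n,(u,v,h) in dict(wing=(340,95,45),button=(403,153,30),marver=(492,195,35),bead=(581,77,15)).items():
    p=d[v-h:v+h,u-h:u+h]; print(n,p.mean().round(1),(p>60).mean().round(3))
g=silhouettes("start_top","wrist")[0]; print("start rect",np.round(g["rect"],1)); print("wing",[np.round(r["rect"],1) for r in silhouettes("selector","wrist")[:1]])
dark=(w.max(2)<60)[75:112,300:376]; da=(a.max(2)<60)[75:112,300:376]; print("wing IoU",(dark&da).sum()/(dark|da).sum())
print(sense()["t"],np.round(sense()["force"],1))
E
```

```text
t: 20.38
eef_pos: [0.4663, -0.127, 0.2459]
ee_rot: [3.14, 0.0, 0.51]
force: [0.1, 0.3, -0.0]
gripper_width: 0.006
grasp_force: 0.0
wing 2.5 0.0
button 2.9 0.0
marver 2.1 0.0
bead 5.4 0.0
start rect [403.4 152.9  34.4  31. ]
wing [array([333.5,  91.6,  75.3,  47.7])]
wing IoU 0.9729567307692307
20.525 [-0.7 -0.2  0.3]
```

The selector, the button and the bystanders in this view look the same as before the press, and the arm is clear of everything. Handing in.

```bash
python3 -c "
from cell import *
print(hand_in())"
```

```text
the job is handed in; nothing more can be done
None
```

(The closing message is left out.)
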